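Lay out the charcoal kit from the blocked sliding-lid box

TASK

Lay out the drawing kit: the eraser and the sanding block are in the wooden box, whose clear lid slides open toward the holders in front of it, but the jar and the muller stand in its way. Stand both upright in the white enamel tray, slide the lid fully open, and lay the eraser and the sanding block each flat in its own fitted recess of the kit. Then slide the lid fully shut and stand the jar and the muller back upright, each in its own holder, tipping neither over on the way.

Things in the scene. Friction and masses are not known exactly. Their poses are not given: they have to be found in the camera images.
- jar_mid (a point): Centre (half-way up) of the small black pigment jar with grey screw lid: upright cylinder, 44 mm diameter, 68 mm tall, about 60 g. Starts standing in its holder (base 6 mm above the table). z up along the jar; its underside is 34 mm below this point. Paint tubes lie fixed all round the work, heaped up to 110 mm above the table between it and the riser.
- muller_mid (a point): Centre (half-way up) of the glass muller with brown turned handle: 104 mm tall, about 0.32 kg; round foot 60 mm wide up to 36 mm above its underside, above it the handle, up to 42 mm thick (grip it about 75 mm above the underside). Starts standing in its holder (base 6 mm above the table). z up; its underside is 52 mm below this point.
- eraser_mid (a point): Centre of the pale worn eraser, 22 mm (its x) by 50 mm (its y) by 13 mm (z up). Starts flat on the floor of the wooden box, under the clear lid, y roughly along the lid's slide. The box is 126 mm along the slide, 166 mm across; inside 110 by 146 mm, floor 6 mm above the table, walls 41 mm tall; its middle is 47 mm from the shut lid's knob, along the knob's +x.
- sander_mid (a point): Centre of the sanding block for pointing charcoal: brown wood with a grey abrasive sheet on top, 26 mm (its x) by 72 mm (its y) by 15 mm (z up). Starts flat on the floor of the box (6 mm above the table), y roughly along the lid's slide, beside the eraser, about 68 mm from it; which lies on which side varies.
- lid_knob (a point): Dark wooden knob on the clear lid, 13 mm thick at the neck, 19 mm at the head; it spans 37 to 65 mm above the table, this point 51 mm. Moves with the lid; x, y, z are the box's axes. -x slides the lid open, 105 mm to the stop; 1.2 N friction, stays where left; starts shut. Lid 118 (x) by 157 mm, 4 mm thick; knob 16 mm behind its front edge. Open, it leaves the box free and hangs over the holders.
- jar_holder: Square brown wooden holder of the jar, 84 by 84 by 16 mm, fixed in front of the box beside the other holder (which is left or right varies). Round well in its middle, 54 mm wide (the smaller of the two), 10 mm deep, its floor 6 mm above the table. Origin: centre of the underside, at table height; z up, x and y along its sides.
- muller_holder: Square brown wooden holder of the muller, 84 by 84 by 16 mm, like the other but with a round well 70 mm wide (the larger of the two), 10 mm deep, its floor 6 mm above the table. Origin: centre of the underside, at table height; z up, x and y along its sides.
- side_tray: White enamel tray with a blue rim, fixed on the plywood riser (top 95 mm above the table) at the robot's right: 100 mm (its x) by 150 mm (its y), floor 4 mm and rim 11 mm above its underside; inside 92 by 142 mm, room for the jar and the muller side by side along y. Origin: centre of the underside; z up. It and the kit exchange places between starts.
- eraser_bay: Recess for the eraser: the shortest among the drawing kit's three light wooden modules, side by side on a dark base on the riser, fixed; one holds charcoal sticks; their order varies. Module 46 mm (its x) by 94 mm (y); recess in its middle 32 by 60 mm, 4 mm deep, rim 107 mm and floor 103 mm above the table. Origin: centre of the module's underside, 99 mm above the table; z up.
- sander_bay: Recess of the drawing kit for the sanding block, the longer of the two empty ones: module 46 mm (its x) by 94 mm (its y); recess in its middle 36 mm (x) by 82 mm (y), 4 mm deep; its rim is 107 mm and its floor 103 mm above the table. Origin: centre of the module's underside, 99 mm above the table; z up.

How it is judged:
On the way, in this order (a step that is already met when the one before it is completed fails the run):
1. the jar and the muller both stand upright in the white tray, the lid still shut (x of jar_mid in the frame of side_tray between -0.042 and 0.042 m and y of jar_mid in the frame of side_tray between -0.062 and 0.062 m and z of jar_mid in the frame of side_tray between 0.032 and 0.044 m and angle between each of jar_mid, muller_mid's own z axis and vertical below 0.12 rad and x of muller_mid in the frame of side_tray between -0.042 and 0.042 m and y of muller_mid in the frame of side_tray between -0.062 and 0.062 m and z of muller_mid in the frame of side_tray between 0.05 and 0.062 m and distance of lid_knob from where it was at the start of the episode below 0.02 m), for 0.2 s.
2. the lid is slid fully open (at least 95 of its 105 mm), the jar and the muller standing in the tray (x of jar_mid in the frame of side_tray between -0.042 and 0.042 m and y of jar_mid in the frame of side_tray between -0.062 and 0.062 m and z of jar_mid in the frame of side_tray between 0.032 and 0.044 m and angle between each of jar_mid, muller_mid's own z axis and vertical below 0.12 rad and x of muller_mid in the frame of side_tray between -0.042 and 0.042 m and y of muller_mid in the frame of side_tray between -0.062 and 0.062 m and z of muller_mid in the frame of side_tray between 0.05 and 0.062 m and distance of lid_knob from where it was at the start of the episode above 0.095 m), for 0.2 s.
3. the eraser and the sanding block lie flat in their own recesses, the jar and the muller still standing in the tray (horizontal distance between eraser_mid and eraser_bay below 0.01 m and z of eraser_mid in the frame of eraser_bay between 0.0075 and 0.0135 m and angle between the y axis of eraser_mid and the y axis of eraser_bay, either way round below 0.25 rad and angle between each of eraser_mid, sander_mid, jar_mid, muller_mid's own z axis and vertical below 0.12 rad and horizontal distance between sander_mid and sander_bay below 0.01 m and z of sander_mid in the frame of sander_bay between 0.0085 and 0.0145 m and angle between the y axis of sander_mid and the y axis of sander_bay, either way round below 0.25 rad and x of jar_mid in the frame of side_tray between -0.042 and 0.042 m and y of jar_mid in the frame of side_tray between -0.062 and 0.062 m and z of jar_mid in the frame of side_tray between 0.032 and 0.044 m and x of muller_mid in the frame of side_tray between -0.042 and 0.042 m and y of muller_mid in the frame of side_tray between -0.062 and 0.062 m and z of muller_mid in the frame of side_tray between 0.05 and 0.062 m), for 0.2 s.
4. the lid is slid fully shut again, the jar and the muller still standing in the tray (x of jar_mid in the frame of side_tray between -0.042 and 0.042 m and y of jar_mid in the frame of side_tray between -0.062 and 0.062 m and z of jar_mid in the frame of side_tray between 0.032 and 0.044 m and angle between each of jar_mid, muller_mid's own z axis and vertical below 0.12 rad and x of muller_mid in the frame of side_tray between -0.042 and 0.042 m and y of muller_mid in the frame of side_tray between -0.062 and 0.062 m and z of muller_mid in the frame of side_tray between 0.05 and 0.062 m and distance of lid_knob from where it was at the start of the episode below 0.005 m), for 0.2 s.
At the end, for the whole second after the job is handed in: Jar and muller upright (0.08 rad) on the floors of their own wells, within 10 mm of centre; eraser and sanding block flat on the floors of their own recesses, within 10 mm and 0.25 rad of centred and lengthwise; lid shut to within 5 mm; all stays so, released (horizontal distance between jar_mid and jar_holder below 0.01 m and z of jar_mid in the frame of jar_holder between 0.036 and 0.044 m and angle between each of jar_mid, muller_mid's own z axis and vertical below 0.08 rad and horizontal distance between muller_mid and muller_holder below 0.01 m and z of muller_mid in the frame of muller_holder between 0.054 and 0.062 m and horizontal distance between eraser_mid and eraser_bay below 0.01 m and z of eraser_mid in the frame of eraser_bay between 0.0075 and 0.0135 m and angle between the y axis of eraser_mid and the y axis of eraser_bay, either way round below 0.25 rad and angle between each of eraser_mid, sander_mid's own z axis and vertical below 0.12 rad and horizontal distance between sander_mid and sander_bay below 0.01 m and z of sander_mid in the frame of sander_bay between 0.0085 and 0.0145 m and angle between the y axis of sander_mid and the y axis of sander_bay, either way round below 0.25 rad and distance of lid_knob from where it was at the start of the episode below 0.005 m); the robot touches nothing.
It fails at once if the jar or the muller is tipped over (more than 0.5 rad) (angle between any of jar_mid, muller_mid's own z axis and vertical above 0.5 rad).
It also fails if it takes over 147 s, if anything falls off the work surface, if the arm or the gripper's body presses on something with over 40 N, if the wrist force passes 120 N, or if a joint passes its speed limit or range.

ROBOT

A 7-joint arm with a two-finger parallel gripper is mounted at the origin on a cart in front of the work surface, level with it; the furniture and walls round the work are solid. World frame = base frame: x ahead of the robot, y to its left, z up, the work surface at z = 0. Lengths are in m, angles in rad, forces in N, time in s.
With the tool pointing down it reaches from about 0.35 to 0.9 m from the base axis. Payload 19.9 kg.
Tool frame: the origin (TCP) lies midway between the tips of the shut fingers; the grasp point (between the pads) lies 19 mm behind it (bot.grip_depth is the distance from the TCP to the grasp point, in m); z points along the fingers, y is the line along which they close (so a half turn about z gives the same grasp; the last joint's range is limited). The gripper opens to 85 mm and grips with 20 to 120 N. Pads are 22 mm wide; open, the fingers measure 114 mm over their backs; the gripper's body (76 mm by 85 mm) begins 54 mm behind the grasp point. The pads swing forward as they close: fully open they stand 13 mm farther back than shut.
Start: joints at [1.081, 0.417, -0.01, 1.614, 0.005, 1.111, -0.053], TCP at [0.271, -0.563, 0.231] pointing down, gripper open.
Joint ranges: [-2.81, 2.81], [-0.39, 2.02], [-1.27, 1.25], [0.06, 2.57], [-1.19, 4.33], [0.19, 2], [-2.82, 2.82]. Speed limits (rad/s): [1.89, 1.89, 2.39, 2.39, 3.01, 3.01, 3.01].

INTERFACE

Orientations are given as [roll, pitch, yaw] about the fixed x, y, z axes, in that order (R = Rz(yaw) Ry(pitch) Rx(roll)).
In Python, from station import bot, optics gives the robot as it stands.
- The arm moves only by the tool servo_tool, never from a script. Its argument "series" is text: rows parted by semicolons, each of 5 numbers parted by spaces: the shift along the tool's x, y, z in m, then the turn about the tool's z in degrees, then the closure, from -1 (fully open) to 1 (shut), so that 0 is half open. In form: x y z spin fingers; .... A call has 1 to 20 rows; each row shifts and turns the commanded pose from where the row before left it, along the tool's axes as they then stand; what a row does not reach is not made up. A row lasts 1/12 s, in which the tool goes at most 41.7 mm and 7.16 degrees, less where a joint would pass 70% of its speed; a pose out of reach is approached as far as the arm can. A call with a gripper value outside its range is refused whole. The fingers move at their own pace and stop on an object; "newtons" is the grip in N (left out, the last holds). Time passes only in rows, so rows that do not move let the fingers close. It gives the time, the measured TCP pose, the force, the opening and the grip force at its end, in the units of the state.
- bot.get_obs(): the state, without advancing time (a new reading comes with each control period).
- optics.get_image(name): name is "scene" or "top" or "wrist"; returns (picture, depth): 400x640x3 uint8, red, green, blue; 400x640 float32, m along the optical axis (not along the pixel's ray), 0 where there is no reading.
- optics.camera_params(name): a dict with "vertical_fov" (degrees; the focal length in pixels is half the picture's height over the tangent of half this angle, whatever the lens; pixels are square), "cx", "cy" (the principal point, pixels), "k1" (the pictures are not rectified: a ray, as slopes to the right and down, at radius r is drawn at 1 + k1 r^2 times it, then the intrinsics apply), "view" (4x4, takes a point from world to camera coordinates). Camera axes: x right, y up, looking along -z (the intrinsics and any distortion apply to the point x, -y, -z); pixel columns grow to the right and rows downward; lengths in m; the calibration is good to about 2 mm. A picture is of the moment at which its call begins: read the wrist's pose just before it. camera_params takes no time and is no camera call; for the wrist camera it gives the pose at the moment of the call.
- bot.hand_in(): hands the job in; it is judged then, once.
The state is a dict: "time_s": time; "joints": joint angles; "joint_vel": joint speeds; "joint_torque": joint torques, N m; "position": TCP position; "tool_rot": TCP orientation; "ft_force": force on the tool from outside, world axes, zero at the start; "torque": the same for the moment, N m; "width": finger opening in m; "grip_force": force on a finger pad.
Only numpy, scipy, OpenCV 4.12 (cv2) and the standard library are available. Lean on these libraries where they do the work, as an engineer would, in place of code of your own. Each camera call takes 0.05 s, during which the arm holds its last target. There are 200 camera calls.

## Working session

There is one attempt and no reset: what is moved stays moved. The work goes in short steps, Python scripts to look and compute and a tool call to move; the robot and the scene stay as the last step left them, time stands still between calls to the robot, and variables do not carry over. Pictures are saved under pics/ and viewed, at most 14 in all, crops included, and the job is handed in when it is done.

Besides the shell and the picture viewer there is one more tool, called after "Request:" as name(argument=value, ...), one argument or row to a line, values as JSON. servo_tool: Moves the arm, as the interface text tells. Its arguments: {"type":"object","properties":{"series":{"type":"string"},"newtons":{"type":"number"}},"required":["series"]}

```bash
mkdir -p pics; ls; cat > h.py <<'E'
import numpy as np, cv2
from station import bot, optics
def shot(n,f):
    im,d=optics.get_image(n); p=optics.camera_params(n)
    cv2.imwrite('pics/'+f+'.png',im[:,:,::-1]); np.savez('pics/'+f+'.npz',im=im,d=d,**{k:np.array(v) for k,v in p.items()})
def ray(f,u,v):
    p=np.load('pics/'+f+'.npz'); F=200/np.tan(np.radians(p['vertical_fov'])/2)
    q=np.array([(u-p['cx'])/F,(v-p['cy'])/F]); s=q.copy()
    for _ in range(10): s=q/(1+p['k1']*(s@s))
    V=np.linalg.inv(p['view']); return V[:3,3],V[:3,:3]@np.array([s[0],-s[1],-1]),p['d']
def atz(f,u,v,z):
    o,r,_=ray(f,u,v); return o+r*(z-o[2])/r[2]
def atd(f,u,v):
    o,r,d=ray(f,u,v); return o+r*d[int(round(v)),int(round(u))]
def crop(f,u0,v0,u1,v1,s,out):
    im=cv2.imread('pics/'+f+'.png')[v0:v1,u0:u1]; cv2.imwrite('pics/'+out+'.png',cv2.resize(im,None,fx=s,fy=s,interpolation=cv2.INTER_CUBIC))
E
python3 - <<'E'
from h import *
np.set_printoptions(precision=4,suppress=True)
o=bot.get_obs();print(o['position'],o['tool_rot'],o['width'],bot.grip_depth)
for n in('top','scene'):
    shot(n,n+'0');print(n,optics.camera_params(n))
E
```

```text
pics
[ 0.271  -0.5628  0.2306] [-3.1403  0.0001  0.4488] 0.08569894032187118 0.0187
top {'vertical_fov': 53.519328549400285, 'cx': 320.27016008497066, 'cy': 194.18886969913265, 'k1': -0.0024112163294462657, 'view': array([[-0.0247, -0.9997, -0.    ,  0.0327],
       [ 0.9965, -0.0246,  0.08  , -0.5144],
       [-0.08  ,  0.0019,  0.9968, -1.1418],
       [ 0.    ,  0.    ,  0.    ,  1.    ]])}
scene {'vertical_fov': 49.41402640516298, 'cx': 325.1023232104018, 'cy': 196.12343350725047, 'k1': -0.0356424934004943, 'view': array([[-0.9113, -0.4117,  0.0038,  0.4648],
       [ 0.3127, -0.6862,  0.6567, -0.1941],
       [-0.2677,  0.5997,  0.7541, -1.1688],
       [ 0.    ,  0.    ,  0.    ,  1.    ]])}
```

View pics/top0.png

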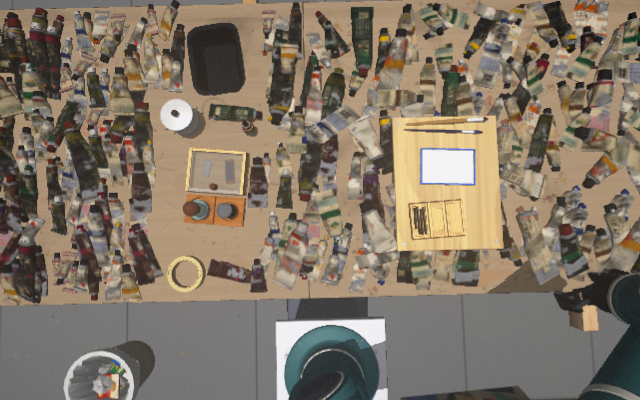

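View pics/scene0.png

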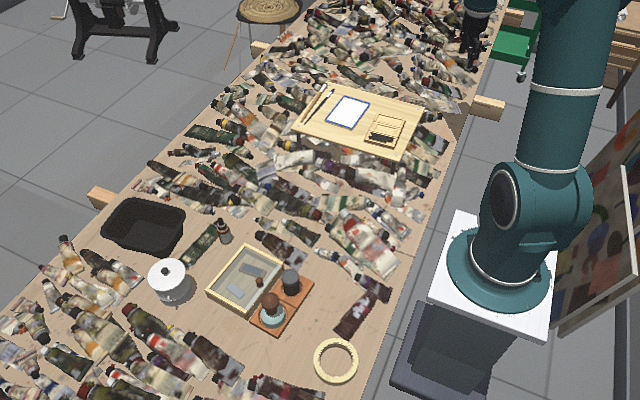

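The top view shows the box near (217,172) with the muller at (197,210) and the jar at (227,211). The white tray is at (447,166) and the kit at (437,219), with charcoal in its left module. I'll enlarge both areas.

```bash
python3 - <<'E'
from h import *
crop('top0',170,140,260,235,6,'c1'); crop('top0',390,110,505,255,4,'c2')
E
```

```text
(no output)
```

View pics/c1.png

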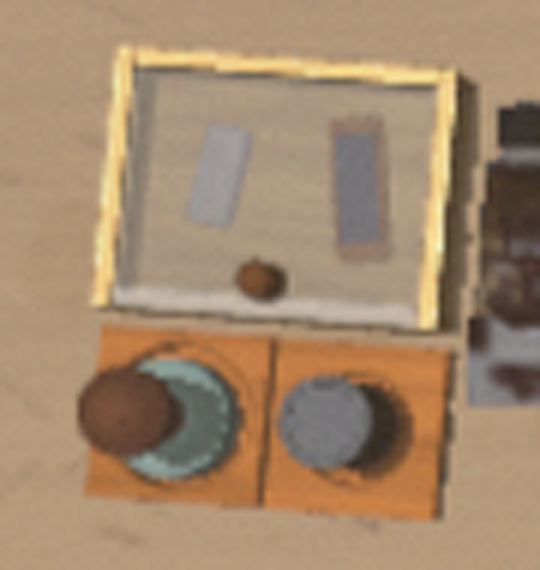

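View pics/c2.png

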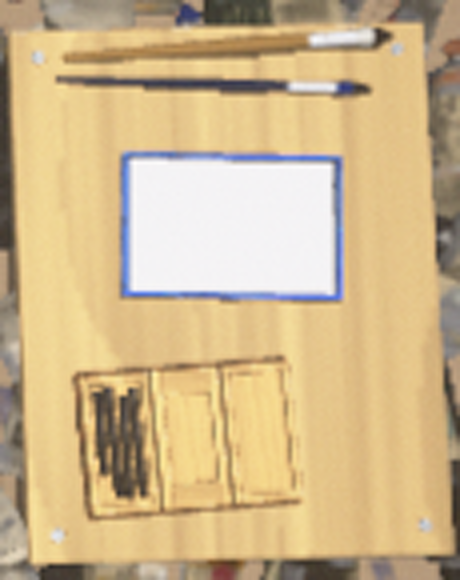

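```bash
python3 - <<'E'
from h import *
np.set_printoptions(precision=4,suppress=True)
A=lambda X,Y,z:atz('top0',170+(X+.5)/6-.5,140+(Y+.5)/6-.5,z)[:2]
B=lambda X,Y,z:atz('top0',390+(X+.5)/4-.5,110+(Y+.5)/4-.5,z)[:2]
def q(n,f,pts,z):
    P=np.array([f(*p,z) for p in pts]);u=P[1]-P[0];print(n,P.mean(0),'top edge dir deg from -y',np.degrees(np.arctan2(u[0],-u[1])),'sizes',np.linalg.norm(P[1]-P[0]),np.linalg.norm(P[2]-P[0]))
q('box',A,[(122,46),(458,70),(92,305),(437,328)],.041)
q('hold',A,[(103,325),(455,350),(85,493),(440,520)],.016)
q('holdL',A,[(103,325),(274,338),(85,493),(262,505)],.016)
q('holdR',A,[(274,338),(455,350),(262,505),(440,520)],.016)
q('er',A,[(212,122),(250,128),(187,217),(232,227)],.019)
q('sa',A,[(332,120),(380,118),(340,262),(388,260)],.021)
print('jar',A(325,422,.074),'mul',A(123,412,.11),'knob',A(258,280,.065))
q('tray',B,[(122,153),(342,157),(123,298),(342,300)],.106)
q('kit',B,[(78,372),(288,359),(90,517),(301,500)],.107)
q('eb',B,[(152,367),(217,364),(163,512),(232,507)],.107)
q('sb',B,[(217,364),(288,359),(232,507),(301,500)],.107)
E
```

```text
box [0.5891 0.3206] top edge dir deg from -y -5.552208492050795 sizes 0.1634704702810902 0.1264996573882081
hold [0.4769 0.3307] top edge dir deg from -y -5.481342352425999 sizes 0.17334778352753433 0.08248782446825817
holdL [0.4813 0.3746] top edge dir deg from -y -5.765742507108439 sizes 0.08430022469345524 0.08248782446825817
holdR [0.4728 0.2882] top edge dir deg from -y -5.212110463924946 sizes 0.08904958047296035 0.08176252608136755
er [0.5996 0.3543] top edge dir deg from -y -10.448134887097398 sizes 0.01903034016860417 0.04843695769272396
sa [0.5894 0.2852] top edge dir deg from -y 0.9910887500885487 sizes 0.023616156431602017 0.07041529831931699
jar [0.4735 0.2901] mul [0.4785 0.3722] knob [0.5415 0.3235]
tray [ 0.576  -0.3296] top edge dir deg from -y -2.459618199861737 sizes 0.15077641542800788 0.09988958326992986
kit [ 0.4337 -0.293 ] top edge dir deg from -y 2.1260641536215976 sizes 0.14275646840218012 0.09780299204941706
eb [ 0.4333 -0.2942] top edge dir deg from -y 1.2271884670720807 sizes 0.04413286912531192 0.09779563915455483
sb [ 0.4356 -0.3406] top edge dir deg from -y 2.610489716432014 sizes 0.04833245060877345 0.09665699783999243
```

Layout found. Before the first grasp I'll turn the tool to yaw 90°, so tool x is world +y, tool y is world +x and tool z is down, then cross over to the muller.

Request:
servo_tool(
  series="0 0 -0.004 -6.43 -1;0 0.02 -0.004 -6.43 -1;0 0.02 -0.004 -6.43 -1;0 0.02 -0.004 -6.43 -1;0 0.02 -0.004 -6.43 -1;0 0.02 -0.004 -6.43 -1;0 0.02 -0.004 -6.43 -1;0 0.02 0 -6.43 -1;0 0.02 0 -6.43 -1;0 0.02 0 -6.43 -1;0.03 0 0 0 -1;0.035 0 0 0 -1;0.035 0 0 0 -1;0.035 0 0 0 -1;0.035 0 0 0 -1;0.035 0 0 0 -1;0.035 0 0 0 -1;0.035 0 0 0 -1;0.035 0 0 0 -1;0.035 0 0 0 -1",
  newtons=40,
)

```text
time_s: 1.77
position: [0.4167, -0.3081, 0.259]
tool_rot: [-3.141, -0.0, 1.571]
ft_force: [1.4, -0.5, -0.1]
width: 0.0852
grip_force: 0.0
```

Request:
servo_tool(
  series="0.0375 0.004 0 0 -0.4;0.0375 0.004 0 0 -0.4;0.0375 0.004 0 0 -0.4;0.0375 0.004 0 0 -0.4;0.0375 0.004 0 0 -0.4;0.0375 0.004 0 0 -0.4;0.0375 0.004 0 0 -0.4;0.0375 0.004 0 0 -0.4;0.0375 0.004 0 0 -0.4;0.0375 0.004 0 0 -0.4;0.0375 0.004 0 0 -0.4;0.0375 0.004 0 0 -0.4;0.0375 0.004 0 0 -0.4;0.0375 0.004 0 0 -0.4;0.0375 0.004 0 0 -0.4;0.0375 0.002 0 0 -0.4;0.0375 0 0 0 -0.4;0.03 0 0 0 -0.4;0 0 0 0 -0.4;0 0 0 0 -0.4",
)

```text
time_s: 3.43
position: [0.4781, 0.3592, 0.2586]
tool_rot: [-3.14, -0.0, 1.574]
ft_force: [0.4, -0.9, -0.1]
width: 0.06
grip_force: 0.0
```

```bash
python3 - <<'E'
from h import *
np.set_printoptions(precision=4,suppress=True)
o=bot.get_obs();print(o['position'],o['tool_rot'],o['width'])
shot('wrist','w1');p=np.load('pics/w1.npz');print(p['vertical_fov'],p['cx'],p['cy'],np.linalg.inv(p['view']))
E
```

```text
[0.4781 0.3592 0.2586] [-3.14   -0.0003  1.574 ] 0.05998367738405491
67.71705627225697 317.9054454805998 202.02698469636184 [[ 1.     -0.0014  0.0018  0.4786]
 [ 0.0008  0.9539  0.3002  0.4357]
 [-0.0021 -0.3002  0.9539  0.4016]
 [ 0.      0.      0.      1.    ]]
```

View pics/w1.png

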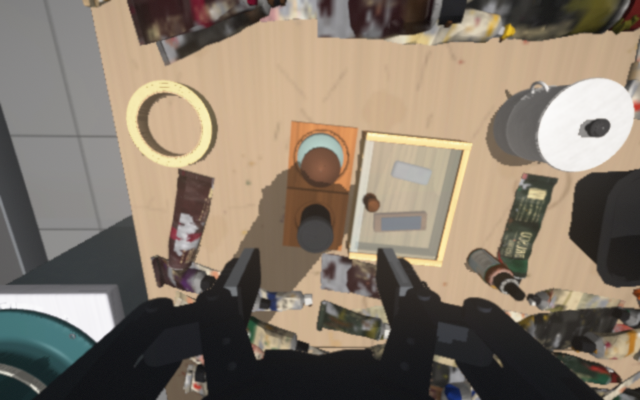

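The wrist view shows the muller handle top at (322,165), the jar lid near (316,232), the knob head at (372,202), the eraser at (411,171) and the sander at (400,222).

```bash
python3 - <<'E'
from h import *
np.set_printoptions(precision=4,suppress=True)
crop('w1',275,110,480,270,3.8,'c3')
for n,u,v,z in[('mul',322,165,.108),('foot',320,155,.042),('jar',316,232,.074),('knob',372,202,.065),('er',411,171,.019),('sa',400,222,.021),('hA',291,121,.016),('hB',357,126,.016),('hD',284,244,.016)]: print(n,atz('w1',u,v,z)[:2],atd('w1',u,v))
E
```

```text
mul [0.4821 0.3818] [0.4821 0.3821 0.1094]
foot [0.4804 0.3819] [0.4801 0.391  0.1031]
jar [0.4758 0.2952] [0.4758 0.2954 0.0745]
knob [0.542  0.3299] [0.5419 0.33   0.0653]
er [0.5989 0.3577] [0.5931 0.3615 0.0375]
sa [0.5899 0.2875] [0.5853 0.2937 0.037 ]
hA [0.4442 0.4203] [0.4442 0.4202 0.0153]
hB [0.5268 0.4143] [0.5286 0.4135 0.0021]
hD [0.4298 0.2518] [0.4299 0.252  0.0163]
```

View pics/c3.png

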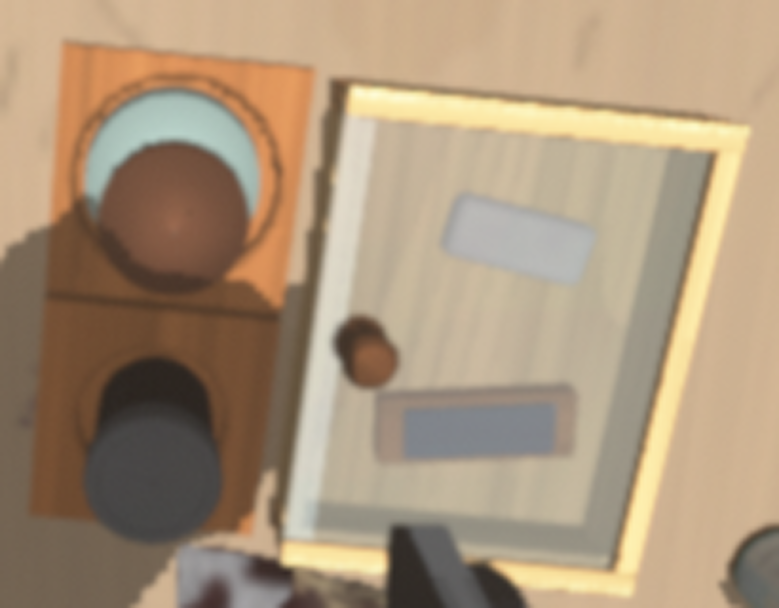

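```bash
python3 - <<'E'
from h import *
np.set_printoptions(precision=4,suppress=True)
W=lambda X,Y,z:atz('w1',275+(X+.5)/3.8-.5,110+(Y+.5)/3.8-.5,z)[:2]
A=lambda X,Y,z:atz('top0',170+(X+.5)/6-.5,140+(Y+.5)/6-.5,z)[:2]
print('well',W(178,165,.016),'foot',W(173,172,.042),'mtop',W(175,212,.105),'jar',W(152,477,.074),'knob',W(373,362,.065))
print('hold',np.mean([W(62,40,.016),W(313,67,.016),W(30,515,.016),W(248,533,.016)],0))
print('er',np.mean([W(457,192,.019),W(596,236,.019),W(575,284,.019),W(442,243,.019)],0),'sa',np.mean([W(376,390,.021),W(575,385,.021),W(577,455,.021),W(378,463,.021)],0))
print('box',[W(348,85,.041),W(750,127,.041),W(283,555,.041),W(632,588,.041)])
print('top foot',A(178,420,.042),'well',A(182,422,.016),'mt',A(123,412,.105))
E
```

```text
well [0.4824 0.3805] foot [0.4806 0.382 ] mtop [0.4808 0.3809] jar [0.4741 0.2911] knob [0.5431 0.3263]
hold [0.477  0.3317]
er [0.5989 0.3557] sa [0.5898 0.2888]
box [array([0.5348, 0.4088]), array([0.6608, 0.3958]), array([0.5199, 0.2467]), array([0.6443, 0.2341])]
top foot [0.4776 0.3682] well [0.4779 0.3741] mt [0.4788 0.3738]
```

Request:
servo_tool(
  series="0.019 0.002 0 0 -0.4;0 0 0.025 0 -0.4;0 0 0.025 0 -0.4;0 0 0.025 0 -0.4;0 0 0.025 0 -0.4;0 0 0.025 0 -0.4;0 0 0.025 0 -0.4;0 0 0.025 0 -0.4;0 0 0.015 0 -0.4;0 0 0.013 0 -0.4;0 0 0 0 -0.4;0 0 0 0 -0.2;0 0 0 0 0;0 0 0 0 0.2;0 0 0 0 0.4;0 0 0 0 0.4;0 0 0 0 0.4;0 0 0 0 0.4",
  newtons=40,
)

```text
time_s: 4.98
position: [0.4813, 0.3772, 0.0577]
tool_rot: [3.14, -0.001, 1.571]
ft_force: [-4.6, -0.9, 7.9]
width: 0.0406
grip_force: 40.1
```

Request:
servo_tool(
  series="0 0 -0.006 0 0.4;0 0 -0.014 0 0.4;0 0 -0.024 0 0.4;0 0 -0.024 0 0.4;0 0 -0.024 0 0.4;0 0 -0.024 0 0.4;0 0 -0.024 0 0.4;-0.01 0 -0.024 0 0.4;-0.02 0.005 -0.014 0 0.4;-0.03 0.005 -0.006 0 0.4;-0.036 0.005 0 0 0.4;-0.036 0.005 0 0 0.4;-0.036 0.005 0 0 0.4;-0.036 0.005 0 0 0.4;-0.036 0.005 0 0 0.4;-0.036 0.005 0 0 0.4;-0.036 0.005 0 0 0.4;-0.036 0.005 0 0 0.4;-0.036 0.005 0 0 0.4;-0.036 0.005 0 0 0.4",
)

```text
time_s: 6.65
position: [0.541, -0.045, 0.2418]
tool_rot: [3.14, 0.0, 1.571]
ft_force: [0.4, 0.1, -3.4]
width: 0.0407
grip_force: 41.1
```

Request:
servo_tool(
  series="-0.036 0.005 0 0 0.4;-0.036 0.005 0 0 0.4;-0.036 0.005 0 0 0.4;-0.036 0.005 0 0 0.4;-0.036 0.005 0 0 0.4;-0.036 0.005 0 0 0.4;-0.036 0.005 0 0 0.4;-0.02 0 0 0 0.4;-0.01 0 0 0 0.4;0 0 0 0 0.4;0 0 0 0 0.4",
)

```text
time_s: 7.57
position: [0.5762, -0.3245, 0.241]
tool_rot: [3.141, -0.001, 1.571]
ft_force: [0.5, 0.7, -3.0]
width: 0.0405
grip_force: 41.2
```

```bash
python3 - <<'E'
from h import *
np.set_printoptions(precision=4,suppress=True)
o=bot.get_obs();print(o['position'],o['tool_rot'],o['width'])
shot('wrist','w2')
E
```

```text
[ 0.5762 -0.3245  0.241 ] [ 3.1411 -0.0006  1.5714] 0.04048495961016853
```

View pics/w2.png

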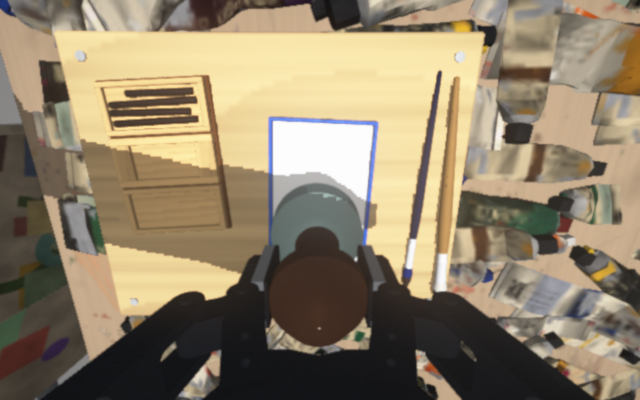

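The wrist view shows the tray's near corners at (269,118) and (378,122), the eraser recess between the rows at about 135 and 187, and the sander module below it. The muller is held upright.

```bash
python3 - <<'E'
from h import *
np.set_printoptions(precision=4,suppress=True)
for u,v in[(269,118),(378,122),(268,235),(367,240),(97,82),(206,76),(103,137),(212,133),(110,187),(220,184),(122,234),(230,226)]: print(u,v,atz('w2',u,v,.106)[:2],atd('w2',u,v))
E
```

```text
269 118 [ 0.5321 -0.2542] [ 0.5322 -0.2542  0.1062]
378 122 [ 0.63   -0.2575] [ 0.63   -0.2575  0.1061]
268 235 [ 0.5257 -0.3681] [ 0.5256 -0.3683  0.1056]
367 240 [ 0.6261 -0.3735] [ 0.6279 -0.3781  0.096 ]
97 82 [ 0.3861 -0.2253] [ 0.387  -0.2254  0.1073]
206 76 [ 0.4798 -0.2198] [ 0.4779 -0.2193  0.1006]
103 137 [ 0.381  -0.2716] [ 0.3739 -0.2725  0.0958]
212 133 [ 0.4798 -0.2675] [ 0.4784 -0.2678  0.102 ]
110 187 [ 0.3775 -0.3183] [ 0.3703 -0.321   0.0959]
220 184 [ 0.4823 -0.3151] [ 0.4813 -0.3159  0.103 ]
122 234 [ 0.3794 -0.367 ] [ 0.3719 -0.3716  0.0954]
230 226 [ 0.4881 -0.3584] [ 0.486  -0.3611  0.0993]
```

Request:
servo_tool(
  series="-0.02 0 0 0 0.4;-0.0195 -0.001 0 0 0.4;0 0 0.01 0 0.4;0 0 0.02 0 0.4;0 0 0.02 0 0.4;0 0 0.015 0 0.4;0 0 0.01 0 0.4;0 0 0.005 0 0.4;0 0 0.004 0 0.4;0 0 0.003 0 0.4;0 0 0.001 0 0.4;0 0 0.001 0 0.4;0 0 0 0 0.4",
)

```text
time_s: 8.7
position: [0.5754, -0.3649, 0.1516]
tool_rot: [3.141, 0.0, 1.571]
ft_force: [0.8, -0.3, -2.8]
width: 0.041
grip_force: 41.2
```

Request:
servo_tool(
  series="0 0 0.001 0 0.4;0 0 0.001 0 0.4;0 0 0 0 0.4;0 0 0 0 0.2;0 0 0 0 0;0 0 0 0 -0.2;0 0 0 0 -0.4;0 0 0 0 -0.4;0 0 0 0 -0.4;0 0 -0.01 0 -0.4;0 0 -0.02 0 -0.4;0 0 -0.03 0 -0.4;0 0 -0.03 0 -0.4;0 0 -0.01 0 -0.4;0.03 0 0 0 -0.4;0.037 -0.005 0 0 -0.4;0.037 -0.005 0 0 -0.4;0.037 -0.005 0 0 -0.4;0.037 -0.005 0 0 -0.4;0.037 -0.005 0 0 -0.4",
)

```text
time_s: 10.37
position: [0.5497, -0.1481, 0.2499]
tool_rot: [3.141, 0.0, 1.571]
ft_force: [1.4, -0.0, 0.0]
width: 0.0595
grip_force: 0.0
```

Request:
servo_tool(
  series="0.037 -0.007 0 0 -0.4;0.037 -0.007 0 0 -0.4;0.037 -0.007 0 0 -0.4;0.037 -0.007 0 0 -0.4;0.037 -0.007 0 0 -0.4;0.037 -0.007 0 0 -0.4;0.037 -0.007 0 0 -0.4;0.037 -0.007 0 0 -0.4;0.037 -0.007 0 0 -0.4;0.037 -0.007 0 0 -0.4;0.037 -0.006 0 0 -0.4;0.02 0 0 0 -0.4;0.01 0 0 0 -0.4;0 0 0.02 0 -0.4;0 0 0.03 0 -0.4;0 0 0.03 0 -0.4;0 0 0.03 0 -0.4;0 0 0 0 -0.4",
)

```text
time_s: 11.87
position: [0.4725, 0.2848, 0.1349]
tool_rot: [-3.136, 0.003, 1.57]
ft_force: [-0.7, -0.5, -1.3]
width: 0.0599
grip_force: 0.0
```

```bash
python3 - <<'E'
from h import *
np.set_printoptions(precision=4,suppress=True)
o=bot.get_obs();print(o['position'],o['tool_rot'],o['width'])
shot('wrist','w3')
E
```

```text
[0.4725 0.2848 0.1349] [-3.1358  0.0033  1.5702] 0.05986373969597135
```

View pics/w3.png

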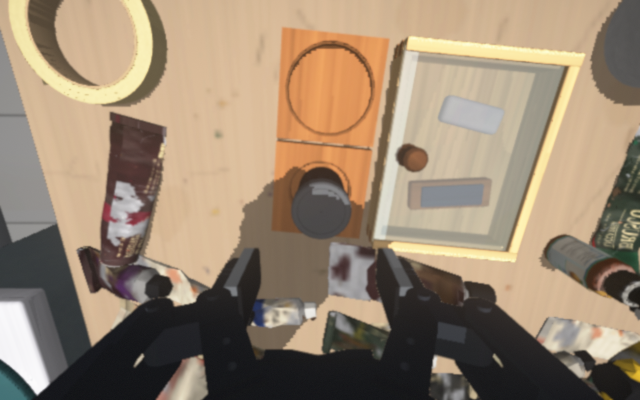

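The jar lid is centred at about (322,208), the empty muller well at (331,88) and the knob head at (414,157).

```bash
python3 - <<'E'
from h import *
np.set_printoptions(precision=4,suppress=True)
for n,u,v,z in[('jar',322,208,.074),('mwell',331,88,.016),('knob',414,157,.065),('er',472,114,.019),('sa',450,193,.021),('jwellfar',319,161,.016),('hA',282,28,.016),('hB',389,38,.016),('hM1',277,139,.016),('hM2',370,149,.016)]: print(n,atz('w3',u,v,z)[:2])
E
```

```text
jar [0.4757 0.2941]
mwell [0.4833 0.3794]
knob [0.542  0.3299]
er [0.6012 0.3585]
sa [0.5913 0.2905]
jwellfar [0.4734 0.3187]
hA [0.4444 0.4231]
hB [0.5285 0.416 ]
hM1 [0.4367 0.3379]
hM2 [0.5182 0.3293]
```

Request:
servo_tool(
  series="0.006 0.002 0 0 -0.4;0 0 0.02 0 -0.4;0 0 0.025 0 -0.4;0 0 0.025 0 -0.4;0 0 0.015 0 -0.4;0 0 0.01 0 -0.4;0 0 0.003 0 -0.4;0 0 0 0 -0.4;0 0 0 0 -0.2;0 0 0 0 0;0 0 0 0 0.2;0 0 0 0 0.3;0 0 0 0 0.3;0 0 0 0 0.3;0 0 0 0 0.3",
)

```text
time_s: 13.17
position: [0.4766, 0.2937, 0.0427]
tool_rot: [3.14, -0.001, 1.571]
ft_force: [-1.2, -0.3, 9.2]
width: 0.0405
grip_force: 39.0
```

Request:
servo_tool(
  series="0 0 -0.006 0 0.3;0 0 -0.014 0 0.3;0 0 -0.024 0 0.3;0 0 -0.024 0 0.3;0 0 -0.024 0 0.3;0 0 -0.024 0 0.3;0 0 -0.024 0 0.3;-0.01 0 -0.024 0 0.3;-0.02 0.006 -0.02 0 0.3;-0.03 0.007 -0.01 0 0.3;-0.037 0.007 -0.006 0 0.3;-0.037 0.007 0 0 0.3;-0.037 0.007 0 0 0.3;-0.037 0.007 0 0 0.3;-0.037 0.007 0 0 0.3;-0.037 0.007 0 0 0.3;-0.037 0.007 0 0 0.3;-0.037 0.007 0 0 0.3;-0.037 0.007 0 0 0.3;-0.037 0.007 0 0 0.3",
)

```text
time_s: 14.83
position: [0.559, -0.1385, 0.2429]
tool_rot: [3.141, 0.0, 1.571]
ft_force: [0.2, 0.4, 0.4]
width: 0.0406
grip_force: 40.4
```

Request:
servo_tool(
  series="-0.037 0.007 0 0 0.3;-0.037 0.007 0 0 0.3;-0.037 0.007 0 0 0.3;-0.037 0.006 0 0 0.3;-0.025 0 0 0 0.3;-0.015 0 0 0 0.3;0 0 0 0 0.3;0 0 0 0 0.3",
)

```text
time_s: 15.5
position: [0.5861, -0.3245, 0.2421]
tool_rot: [3.141, -0.001, 1.571]
ft_force: [0.4, 0.9, -1.4]
width: 0.0404
grip_force: 40.4
```

```bash
python3 - <<'E'
from h import *
np.set_printoptions(precision=4,suppress=True)
o=bot.get_obs();print(o['position'],o['tool_rot'],o['width'])
shot('wrist','w4')
E
```

```text
[ 0.5861 -0.3245  0.2421] [ 3.1411 -0.0007  1.5708] 0.04042122266576534
```

View pics/w4.png

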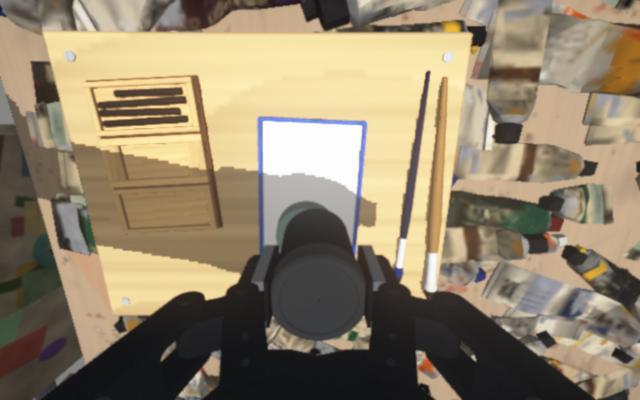

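The jar is held and the muller still stands in the tray, with its foot at (300,218). I'm about 35 mm too far toward −y, so I'll move back and then place the jar.

Request:
servo_tool(
  series="0.005 0 -0.01 0 0.3;0.015 -0.006 0 0 0.3;0.016 0 0 0 0.3;0 0 0.01 0 0.3;0 0 0.03 0 0.3;0 0 0.03 0 0.3;0 0 0.025 0 0.3;0 0 0.01 0 0.3;0 0 0.005 0 0.3;0 0 0.003 0 0.3;0 0 0 0 0.3",
)

```text
time_s: 16.47
position: [0.5807, -0.2885, 0.1391]
tool_rot: [3.141, 0.0, 1.571]
ft_force: [-1.2, 0.1, -0.7]
width: 0.0407
grip_force: 40.4
```

Request:
servo_tool(
  series="0 0 0.002 0 0.3;0 0 0.001 0 0.3;0 0 0.001 0 0.3;0 0 0 0 0.3;0 0 0 0 0.3",
)

```text
time_s: 16.88
position: [0.5807, -0.2891, 0.1357]
tool_rot: [3.14, 0.001, 1.571]
ft_force: [-3.8, 1.0, 10.7]
width: 0.0406
grip_force: 41.4
```

Request:
servo_tool(
  series="0 0 0 0 0.2;0 0 0 0 0;0 0 0 0 -0.2;0 0 0 0 -0.4;0 0 0 0 -0.4;0 0 -0.01 0 -0.4;0 0 -0.02 0 -0.4;0 0 -0.035 0 -0.4;0 0 -0.035 0 -0.4;0 0 -0.01 0 -0.4;-0.02 0 0 0 -0.4;-0.02 0 0 0 -0.4;0 0 0 0 -0.4",
)

```text
time_s: 17.97
position: [0.5793, -0.3331, 0.2449]
tool_rot: [3.142, 0.002, 1.567]
ft_force: [0.4, -0.7, -0.6]
width: 0.0599
grip_force: 0.0
```

```bash
python3 - <<'E'
from h import *
np.set_printoptions(precision=4,suppress=True)
o=bot.get_obs();print(o['position'],o['tool_rot'],o['width'])
shot('wrist','w5');shot('top','t5')
a=cv2.imread('pics/w5.png');b=cv2.imread('pics/t5.png')[110:260,390:510]
b=cv2.resize(b,(320,400));cv2.imwrite('pics/m5.png',cv2.resize(np.hstack([a,b]),(800,333)))
E
```

```text
[ 0.5793 -0.3331  0.2449] [3.1415 0.0019 1.5669] 0.05986993655306287
```

View pics/m5.png

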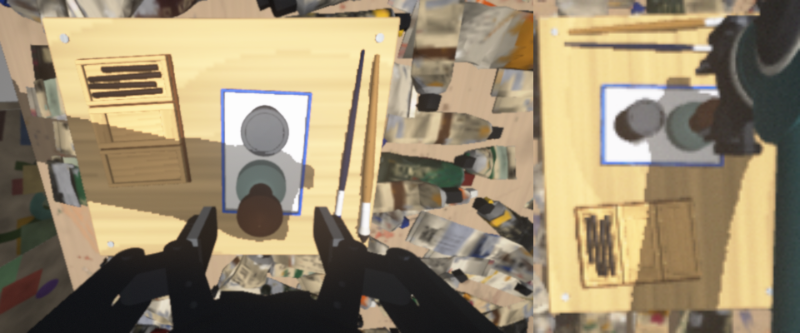

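Both stand upright in the tray. Next I'll rotate to yaw ≈174.5°, which puts tool x along the lid's opening direction, and go to the knob.

Request:
servo_tool(
  series="0 0 0 -6.5 -0.4;0 0 0 -6.5 -0.4;0 0 0 -6.5 -0.4;0 0 0 -6.5 -0.4;0 0 0 -6.5 -0.4;0 0 0 -6.5 -0.4;0 0 0 -6.5 -0.4;0 0 0 -6.5 -0.4;0 0 0 -6.5 -0.4;0 0 0 -6.5 -0.4;0 0 0 -6.5 -0.4;0 0 0 -6.5 -0.4;0 0 0 -6.5 -0.4;0.005 0.02 0 0 -0.4;0.0055 0.036 0 0 -0.4;0.0055 0.036 0 0 -0.4;0.0055 0.036 0 0 -0.4;0.0055 0.036 0 0 -0.4;0.0055 0.036 0 0 -0.4;0.0055 0.036 0 0 -0.4",
)

```text
time_s: 19.73
position: [0.5644, -0.0877, 0.2447]
tool_rot: [-3.141, 0.0, 3.047]
ft_force: [1.7, 0.4, -0.0]
width: 0.0597
grip_force: 0.0
```

Request:
servo_tool(
  series="0.0055 0.036 0 0 -0.4;0.0055 0.036 0 0 -0.4;0.0055 0.036 0 0 -0.4;0.0055 0.036 0 0 -0.4;0.0055 0.036 0 0 -0.4;0.0055 0.036 0 0 -0.4;0.0055 0.036 0 0 -0.4;0.0055 0.036 0 0 -0.4;0.0055 0.036 0 0 -0.4;0.0055 0.036 0 0 -0.4;0.006 0.036 0 0 -0.4;0 0.021 0.02 0 -0.4;0 0 0.03 0 -0.4;0 0 0.03 0 -0.4;0 0 0 0 -0.4;0 0 0 0 -0.4",
)

```text
time_s: 21.07
position: [0.5431, 0.331, 0.1643]
tool_rot: [-3.141, -0.002, 3.047]
ft_force: [-0.7, 0.3, 0.1]
width: 0.0599
grip_force: 0.0
```

```bash
python3 - <<'E'
from h import *
np.set_printoptions(precision=4,suppress=True)
o=bot.get_obs();print(o['position'],o['tool_rot'],o['width'])
shot('wrist','w6')
E
```

```text
[0.5431 0.331  0.1643] [-3.1409 -0.0019  3.0469] 0.059855478795894576
```

View pics/w6.png

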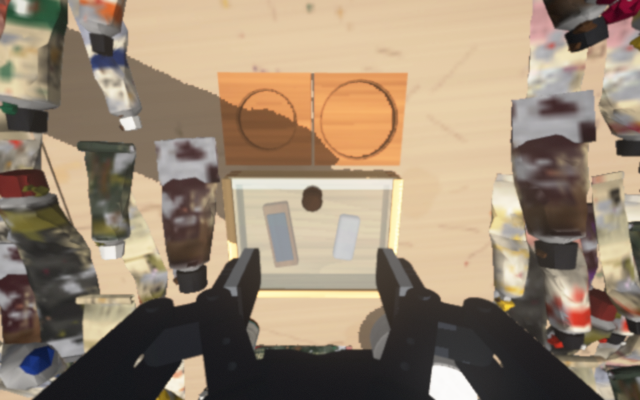

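The knob head is at (313,199), the jar well at (267,119), the muller well at (358,119), the sander at (280,234) and the eraser at (346,238).

```bash
python3 - <<'E'
from h import *
np.set_printoptions(precision=4,suppress=True)
for n,u,v,z in[('knob',313,199,.065),('jw',267,119,.016),('mw',358,119,.016),('er',346,238,.019),('sa',280.5,234,.021),('bA',226,178,.041),('bB',402,178,.041),('e1',343,215,.019),('e2',350,262,.019),('s1',275,203,.021),('s2',287,265,.021)]: print(n,atz('w6',u,v,z)[:2])
E
```

```text
knob [0.5403 0.3287]
jw [0.4723 0.2911]
mw [0.4805 0.3766]
er [0.6002 0.3569]
sa [0.5883 0.289 ]
bA [0.5199 0.2502]
bB [0.5353 0.4107]
e1 [0.5742 0.3556]
e2 [0.6289 0.3593]
s1 [0.554  0.2879]
s2 [0.625  0.2912]
```

Request:
servo_tool(
  series="0.002 -0.0025 0.02 0 -0.4;0 0 0.03 0 -0.3;0 0 0.03 0 -0.3;0 0 0.02 0 -0.3;0 0 0.014 0 -0.3;0 0 0.007 0 -0.2;0 0 0 0 0;0 0 0 0 0.2;0 0 0 0 0.4;0 0 0 0 0.6;0 0 0 0 0.9;0 0 0 0 0.9;0 0 0 0 0.9;0 0 0 0 0.9",
  newtons=25,
)

```text
time_s: 22.28
position: [0.5425, 0.3258, 0.0444]
tool_rot: [-3.137, 0.001, 3.044]
ft_force: [-5.4, -18.2, 15.2]
width: 0.0163
grip_force: 24.0
```

Request:
servo_tool(
  series="0 -0.003 -0.002 0 0.9;0 0 0 0 0.9;0.006 0 0 0 0.9;0.01 0 0 0 0.9;0.012 0 0 0 0.9;0.012 0 0 0 0.9;0.012 0 0 0 0.9;0.012 0 0 0 0.9;0.012 0 0 0 0.9;0.012 0 0 0 0.9;0.01 0 0 0 0.9;0.005 0 0 0 0.9;0 0 0 0 0.9",
)

```text
time_s: 23.37
position: [0.4381, 0.3355, 0.0455]
tool_rot: [3.141, 0.0, 3.047]
ft_force: [-0.2, 5.6, -17.8]
width: 0.0165
grip_force: 26.0
```

Request:
servo_tool(
  series="0 0 0.001 0 0.6;0 0 0 0 0.2;0 0 0 0 -0.2;0 0 0 0 -0.4;0 0 -0.01 0 -0.4;0 0 -0.025 0 -0.4;0 0 -0.035 0 -0.4;0 0 -0.035 0 -0.4;-0.035 0.008 -0.01 0 -0.4;-0.037 0.009 0 0 -0.4;-0.037 0.009 0 0 -0.4;-0.037 0.009 0 0 -0.4;-0.012 0.002 0 0 -0.4;0 0 0 0 -0.4;0 0 0 0 -0.4",
)

```text
time_s: 24.62
position: [0.5997, 0.3571, 0.1596]
tool_rot: [3.141, -0.001, 3.046]
ft_force: [-0.4, 0.3, 0.5]
width: 0.06
grip_force: 0.0
```

```bash
python3 - <<'E'
from h import *
np.set_printoptions(precision=4,suppress=True)
o=bot.get_obs();print(o['position'],o['tool_rot'],o['width'])
shot('wrist','w7'); crop('w7',200,60,460,255,3,'c7')
E
```

```text
[0.5997 0.3571 0.1596] [ 3.1409 -0.0009  3.0455] 0.06000189526961017
```

View pics/c7.png

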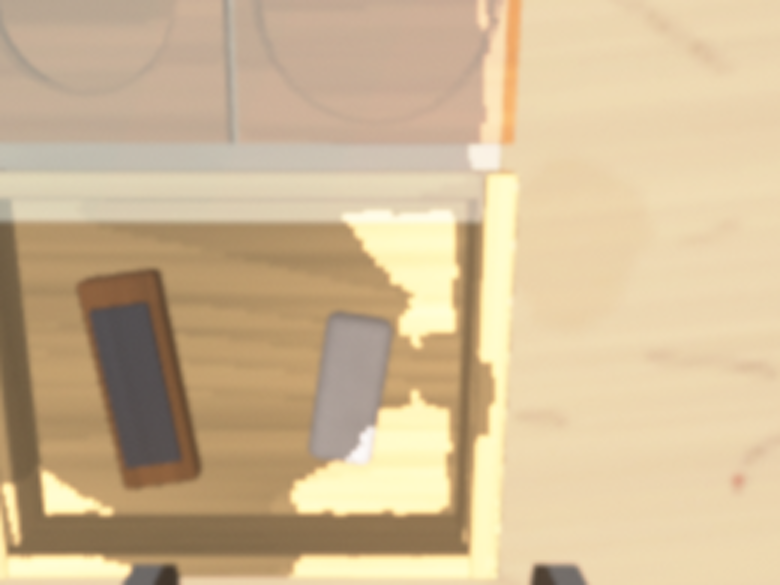

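The lid is open. In the crop the eraser's corners are about (328,313), (391,320), (368,462) and (310,452), and the sander's top corners are (78,285), (156,270), (190,477) and (125,487).

```bash
python3 - <<'E'
from h import *
np.set_printoptions(precision=4,suppress=True)
C=lambda X,Y,z:atz('w7',200+(X+.5)/3-.5,60+(Y+.5)/3-.5,z)[:2]
for n,P,z in[('er',[(328,313),(391,320),(368,462),(310,452)],.019),('sa',[(78,285),(153,270),(190,477),(125,487)],.021)]:
    Q=np.array([C(*p,z) for p in P]);u=(Q[2]+Q[3]-Q[0]-Q[1])/2;print(n,Q.mean(0),np.linalg.norm(u),np.linalg.norm(Q[1]-Q[0]),np.degrees(np.arctan2(u[1],u[0])))
E
```

```text
er [0.5976 0.3567] 0.04805817632172432 0.020281626328449955 -13.607965788714598
sa [0.5888 0.2885] 0.06893608285782082 0.024277118913740243 1.722745167714061
```

Request:
servo_tool(
  series="-0.001 0 0.02 3.75 0.3;0.002 0 0.03 3.75 0.3;0 0 0.03 0 0.3;0 0 0.03 0 0.3;0 0 0.015 0 0.3;0 0 0.012 0 0.3;0 0 0.008 0 0.3;0 0 0.004 0 0.3;0 0 0 0 0.3;0 0 0 0 0.3",
  newtons=30,
)

```text
time_s: 25.5
position: [0.5992, 0.3576, 0.0114]
tool_rot: [3.141, 0.001, 2.915]
ft_force: [0.0, 0.2, 0.2]
width: 0.0299
grip_force: 0.0
```

Request:
servo_tool(
  series="0.001 0 0.002 0 0.3;0 0 0 0 0.4;0 0 0 0 0.6;0 0 0 0 0.8;0 0 0 0 0.8;0 0 0 0 0.8;0 0 0 0 0.8;0 0 -0.01 0 0.8;0 0 -0.02 0 0.8;0 0 -0.03 0 0.8;0 0 -0.03 0 0.8;0 0 -0.03 0 0.8;0 0 -0.03 0 0.8;0 0 -0.03 0 0.8;0 0 -0.02 0 0.8;0 0 0 0 0.8",
)

```text
time_s: 26.83
position: [0.5988, 0.3587, 0.2139]
tool_rot: [3.137, 0.004, 2.915]
ft_force: [-0.5, 0.1, -0.1]
width: 0.0209
grip_force: 29.4
```

Request:
servo_tool(
  series="0 0 0 -5.33 0.8;0 0 0 -5.33 0.8;0 0 0 -5.33 0.8;0.008 -0.025 0 0 0.8;0.011 -0.0365 0 0 0.8;0.011 -0.0365 0 0 0.8;0.011 -0.0365 0 0 0.8;0.011 -0.0365 0 0 0.8;0.011 -0.0365 0 0 0.8;0.011 -0.0365 0 0 0.8;0.011 -0.0365 0 0 0.8;0.011 -0.0365 0 0 0.8;0.011 -0.0365 0 0 0.8;0.011 -0.0365 0 0 0.8;0.011 -0.0365 0 0 0.8;0.011 -0.0365 0 0 0.8;0.011 -0.0365 0 0 0.8;0.011 -0.0365 0 0 0.8;0.011 -0.0365 0 0 0.8;0.011 -0.0365 0 0 0.8",
)

```text
time_s: 28.5
position: [0.445, -0.2622, 0.2086]
tool_rot: [-3.141, -0.0, -3.089]
ft_force: [1.3, -0.9, 0.2]
width: 0.0208
grip_force: 29.5
```

Request:
servo_tool(
  series="0.01 -0.025 0 0 0.8;0.005 -0.01 0 0 0.8;0 0 0 0 0.8;0 0 0 0 0.8",
)

```text
time_s: 28.83
position: [0.4328, -0.2958, 0.2084]
tool_rot: [3.141, -0.0, -3.09]
ft_force: [0.1, 1.2, -1.0]
width: 0.0211
grip_force: 29.5
```

```bash
python3 - <<'E'
from h import *
np.set_printoptions(precision=4,suppress=True)
o=bot.get_obs();print(o['position'],o['tool_rot'],o['width'])
shot('wrist','w8')
E
```

```text
[ 0.4328 -0.2958  0.2084] [ 3.1413 -0.0001 -3.0897] 0.02110368244817075
```

View pics/w8.png

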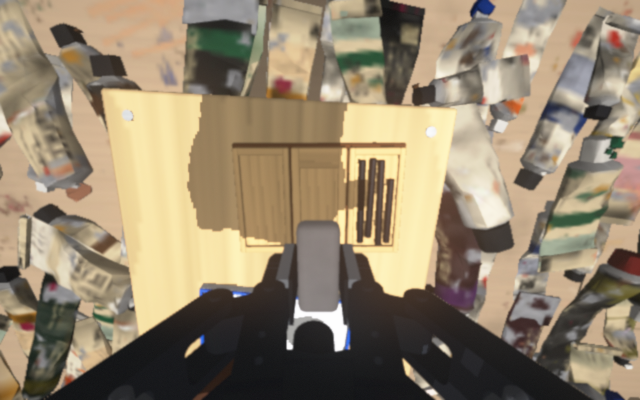

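The eraser is held square in the gripper. The kit's near corners are at (236,147) and (404,147), with dividers at about x = 290 and 347 and the far edge at row 247.

```bash
python3 - <<'E'
from h import *
np.set_printoptions(precision=4,suppress=True)
crop('w8',225,130,420,260,4,'c8')
for u,v in[(236,149),(290,149),(347,149),(404,149),(242,246),(393,247)]: print(u,v,atz('w8',u,v,.107)[:2],atd('w8',u,v))
E
```

```text
236 149 [ 0.3914 -0.3627] [ 0.3912 -0.3623  0.1086]
290 149 [ 0.389  -0.3189] [ 0.3891 -0.319   0.1064]
347 149 [ 0.3866 -0.2726] [ 0.3875 -0.2718  0.0992]
404 149 [ 0.3842 -0.2264] [ 0.3841 -0.2266  0.1077]
242 246 [ 0.4779 -0.3598] [ 0.477  -0.3593  0.1089]
393 247 [ 0.4716 -0.2241] [ 0.4716 -0.2242  0.1071]
```

View pics/c8.png

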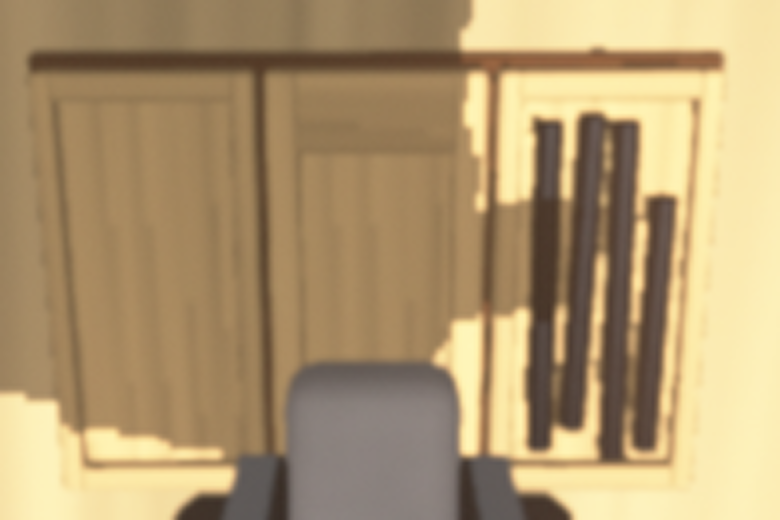

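```bash
python3 - <<'E'
from h import *
np.set_printoptions(precision=4,suppress=True)
C=lambda X,Y,z=.107:atz('w8',225+(X+.5)/4-.5,130+(Y+.5)/4-.5,z)[:2]
Q=[C(32,70),C(720,70),C(68,487),C(690,488)];print(np.array(Q),np.mean(Q,0))
n=C(376,150);u=np.array([.9986,.0523]);print('eraser near edge',n,'centre',n+.030*u)
n=C(145,100);print('sander near',n,n+.041*u, C(376,70)+.047*u)
print('sander recess far',C(150,463))
E
```

```text
[[ 0.39   -0.3654]
 [ 0.3826 -0.2262]
 [ 0.4833 -0.3602]
 [ 0.476  -0.2199]] [ 0.433  -0.2929]
eraser near edge [ 0.4026 -0.2949] centre [ 0.4326 -0.2933]
sander near [ 0.3949 -0.3425] [ 0.4358 -0.3404] [ 0.4332 -0.2933]
sander recess far [ 0.4763 -0.3417]
```

Request:
servo_tool(
  series="0 0.003 0.01 0 0.8;0 0 0.025 0 0.8;0 0 0.025 0 0.8;0 0 0.02 0 0.8;0 0 0.012 0 0.8;0 0 0.004 0 0.8;0 0 0 0 0.8;0 0 0.002 0 0.8;0 0 0.002 0 0.8;0 0 0 0 0.8",
)

```text
time_s: 29.72
position: [0.4329, -0.2934, 0.1087]
tool_rot: [-3.141, 0.0, -3.089]
ft_force: [0.0, -0.7, -1.5]
width: 0.0213
grip_force: 29.5
```

Request:
servo_tool(
  series="0 0 0.0015 0 0.8;0 0 0.001 0 0.8;0 0 0 0 0.8;0 0 0 0 0.7;0 0 0 0 0.5;0 0 0 0 0.4;0 0 0 0 0.3;0 0 0 0 0.3;0 0 -0.01 0 0.3;0 0 -0.02 0 0.3;0 0 -0.03 0 0.3;0 0 -0.03 0 0.3;0 0 -0.02 0 0.3;0 0 0 0 0.3",
)

```text
time_s: 30.88
position: [0.4343, -0.2936, 0.2201]
tool_rot: [-3.138, 0.004, -3.089]
ft_force: [0.6, -0.6, 0.7]
width: 0.0299
grip_force: 0.0
```

```bash
python3 - <<'E'
from h import *
np.set_printoptions(precision=4,suppress=True)
o=bot.get_obs();print(o['position'],o['tool_rot'],o['width'])
shot('wrist','w9')
for v in range(190,330,10):print(v,atd('w9',320,v))
E
```

```text
[ 0.4343 -0.2936  0.2201] [-3.1379  0.0036 -3.089 ] 0.029915215355547965
190 [ 0.4233 -0.2914  0.1138]
200 [ 0.4319 -0.2909  0.1152]
210 [ 0.4415 -0.2904  0.1137]
220 [ 0.4503 -0.2899  0.115 ]
230 [ 0.4641 -0.2891  0.1049]
240 [ 0.4739 -0.2886  0.1054]
250 [ 0.4903 -0.2877  0.0933]
260 [ 0.5015 -0.2871  0.0929]
270 [ 0.5129 -0.2865  0.0927]
280 [ 0.5248 -0.2858  0.0922]
290 [ 0.5299 -0.2856  0.1022]
300 [ 0.5451 -0.2847  0.0972]
310 [ 0.5571 -0.2841  0.0974]
320 [ 0.5587 -0.284   0.1107]
```

```bash
cat >> h.py <<'E'
def cloud(f,step=1):
    p=np.load('pics/'+f+'.npz');F=200/np.tan(np.radians(p['vertical_fov'])/2)
    v,u=np.mgrid[0:400:step,0:640:step];q=np.stack([(u-p['cx'])/F,(v-p['cy'])/F],-1);s=q.copy()
    for _ in range(6): s=q/(1+p['k1']*(s**2).sum(-1,keepdims=True))
    d=p['d'][::step,::step];V=np.linalg.inv(p['view'])
    return (np.concatenate([s,-np.ones_like(s[...,:1])],-1)*[1,-1,1]*d[...,None])@V[:3,:3].T+V[:3,3]
def blob(f,c,zlo,zhi,r=.045):
    P=cloud(f).reshape(-1,3);P=P[(P[:,2]>zlo)&(P[:,2]<zhi)&(np.hypot(P[:,0]-c[0],P[:,1]-c[1])<r)]
    b=cv2.minAreaRect((P[:,:2]*1000).astype(np.float32));return len(P),P.mean(0),b
E
python3 - <<'E'
from h import *
print(blob('w9',(.433,-.293),.1115,.12,.04))
E
```

```text
(1287, array([ 0.43307175, -0.2925744 ,  0.1138948 ]), ((433.9118347167969, -292.7156982421875), (48.60325241088867, 21.436189651489258), 3.516974925994873))
```

Request:
servo_tool(
  series="0 0 0 1.5 0.15;-0.0106 0.0361 0 0 0.15;-0.0106 0.0361 0 0 0.15;-0.0106 0.0361 0 0 0.15;-0.0106 0.0361 0 0 0.15;-0.0106 0.0361 0 0 0.15;-0.0106 0.0361 0 0 0.15;-0.0106 0.0361 0 0 0.15;-0.0106 0.0361 0 0 0.15;-0.0106 0.0361 0 0 0.15;-0.0106 0.0361 0 0 0.15;-0.0106 0.0361 0 0 0.15;-0.0106 0.0361 0 0 0.15;-0.0106 0.0361 0 0 0.15;-0.0106 0.0361 0 0 0.15;-0.0106 0.0361 0 0 0.15;-0.0106 0.0361 0 0 0.15;0 0 0.03 0 0.15;0 0 0.03 0 0.15;0 0 0 0 0.15",
)

```text
time_s: 32.6
position: [0.5845, 0.2878, 0.1493]
tool_rot: [-3.138, -0.008, -3.115]
ft_force: [-0.5, -1.6, -0.9]
width: 0.0363
grip_force: 0.0
```

Request:
servo_tool(
  series="-0.0035 0.001 0.02 0 0.15;0 0 0.03 0 0.15;0 0 0.03 0 0.15;0 0 0.02 0 0.15;0 0 0.015 0 0.15;0 0 0.012 0 0.15;0 0 0.006 0 0.15;0 0 0.003 0 0.15;0 0 0 0 0.15;0 0 0 0 0.15",
)

```text
time_s: 33.43
position: [0.591, 0.2901, 0.0207]
tool_rot: [3.141, 0.001, -3.116]
ft_force: [-0.4, -0.7, -0.5]
width: 0.0362
grip_force: 0.0
```

Request:
servo_tool(
  series="0.002 -0.001 0.006 0 0.15;0 0 0.005 0 0.15;0 0 0 0 0.15;0 0 0 0 0.3;0 0 0 0 0.5;0 0 0 0 0.7;0 0 0 0 0.7;0 0 0 0 0.7;0 0 0 0 0.7",
)

```text
time_s: 34.18
position: [0.5887, 0.2888, 0.0089]
tool_rot: [3.141, 0.0, -3.115]
ft_force: [-0.2, -0.3, 2.1]
width: 0.0254
grip_force: 29.6
```

Request:
servo_tool(
  series="0 0 -0.01 0 0.7;0 0 -0.025 0 0.7;0 0 -0.035 0 0.7;0 0 -0.035 0 0.7;0 0 -0.035 0 0.7;0 0 -0.035 0 0.7;0 0 -0.025 0 0.7;0 0 -0.01 -1.5 0.7;0.0109 -0.025 0 0 0.7;0.0109 -0.0365 0 0 0.7;0.0109 -0.0365 0 0 0.7;0.0109 -0.0365 0 0 0.7;0.0109 -0.0365 0 0 0.7;0.0109 -0.0365 0 0 0.7;0.0109 -0.0365 0 0 0.7;0.0109 -0.0365 0 0 0.7;0.0109 -0.0365 0 0 0.7;0.0109 -0.0365 0 0 0.7;0.0109 -0.0365 0 0 0.7;0.0109 -0.0365 0 0 0.7",
)

```text
time_s: 35.85
position: [0.4795, -0.1456, 0.2195]
tool_rot: [-3.141, 0.0, -3.089]
ft_force: [1.6, 0.4, -0.7]
width: 0.0249
grip_force: 29.6
```

Request:
servo_tool(
  series="0.0109 -0.0365 0 0 0.7;0.0109 -0.0365 0 0 0.7;0.0109 -0.0365 0 0 0.7;0.0109 -0.0365 0 0 0.7;0.0109 -0.025 0 0 0.7;0 -0.015 0 0 0.7;0 0 0 0 0.7;0 0 0 0 0.7",
)

```text
time_s: 36.52
position: [0.4359, -0.3325, 0.2191]
tool_rot: [3.141, 0.0, -3.09]
ft_force: [-0.6, 0.9, -0.5]
width: 0.0256
grip_force: 29.6
```

Request:
servo_tool(
  series="0 -0.0075 0 0 0.7;0 0 0.02 0 0.7;0 0 0.03 0 0.7;0 0 0.03 0 0.7;0 0 0.015 0 0.7;0 0 0.01 0 0.7;0 0 0.004 0 0.7;0 0 0.001 0 0.7;0 0 0 0 0.7;0 0 0 0 0.7",
)

```text
time_s: 37.35
position: [0.4366, -0.3404, 0.1099]
tool_rot: [-3.141, 0.001, -3.089]
ft_force: [0.6, 0.2, -0.4]
width: 0.0252
grip_force: 29.6
```

Request:
servo_tool(
  series="0 0 0.002 0 0.7;0 0 0.002 0 0.7;0 0 0 0 0.7;0 0 0 0 0.6;0 0 0 0 0.4;0 0 0 0 0.2;0 0 0 0 0.15;0 0 0 0 0.15;0 0 -0.01 0 0.15;0 0 -0.02 0 0.15;0 0 -0.03 0 0.15;0 0 -0.03 0 0.15;0 0 -0.02 0 0.15;0 0 0 0 0.15;0 0 0 0 0.15",
)

```text
time_s: 38.6
position: [0.4363, -0.3404, 0.216]
tool_rot: [-3.14, 0.001, -3.089]
ft_force: [-0.0, -0.6, -1.4]
width: 0.0361
grip_force: 0.0
```

```bash
python3 - <<'E'
from h import *
print(bot.get_obs()['position'])
shot('wrist','w10')
print(blob('w10',(.4355,-.340),.1125,.122,.045));print(blob('w10',(.433,-.293),.1115,.12,.025))
E
```

```text
[ 0.43628741 -0.34036124  0.21601164]
(2651, array([ 0.43604737, -0.33379819,  0.11563726]), ((438.05609130859375, -323.6289978027344), (71.09526062011719, 57.226436614990234), 2.9700205326080322))
(1332, array([ 0.4328701 , -0.29311723,  0.11485258]), ((433.93218994140625, -292.7431335449219), (47.639034271240234, 21.862220764160156), 3.5449655055999756))
```

View pics/w10.png

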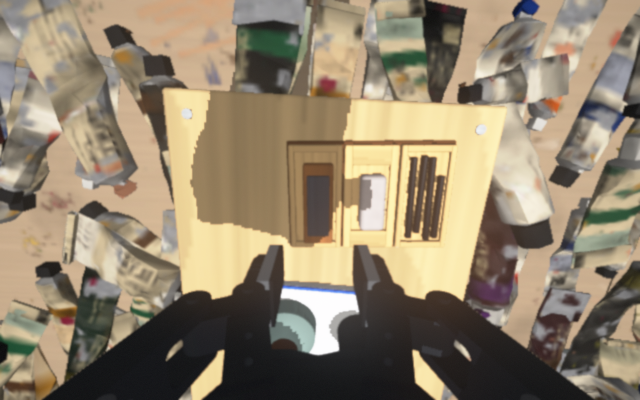

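Both blocks sit in their recesses: sander at about (318,203), eraser at (372,202). That is my last picture view, so from here I'll check numerically from depth. Next I'll close the lid.

Request:
servo_tool(
  series="0 0 0 4.25 -0.3;0 0 0 4.25 -0.3;0.0035 0.0365 0 0 -0.3;0.0035 0.0365 0 0 -0.3;0.0035 0.0365 0 0 -0.3;0.0035 0.0365 0 0 -0.3;0.0035 0.0365 0 0 -0.3;0.0035 0.0365 0 0 -0.3;0.0035 0.0365 0 0 -0.3;0.0035 0.0365 0 0 -0.3;0.0035 0.0365 0 0 -0.3;0.0035 0.0365 0 0 -0.3;0.0035 0.0365 0 0 -0.3;0.0035 0.0365 0 0 -0.3;0.0035 0.0365 0 0 -0.3;0.0035 0.0365 0 0 -0.3;0.0035 0.0365 0 0 -0.3;0.0035 0.0365 0 0 -0.3;0.0035 0.0365 0 0 -0.3;0.0035 0.0365 0 0 -0.3",
)

```text
time_s: 40.32
position: [0.4355, 0.3214, 0.2136]
tool_rot: [-3.14, -0.002, 3.046]
ft_force: [0.6, -0.7, 0.9]
width: 0.0555
grip_force: 0.0
```

Request:
servo_tool(
  series="0 0.016 0 0 -0.3;0 0 0 0 -0.3;0 0 0 0 -0.3",
)

```text
time_s: 40.57
position: [0.4368, 0.3365, 0.2137]
tool_rot: [-3.141, -0.002, 3.048]
ft_force: [0.4, -0.7, 0.4]
width: 0.0558
grip_force: 0.0
```

```bash
python3 - <<'E'
from h import *
np.set_printoptions(precision=4,suppress=True)
print(bot.get_obs()['position'])
shot('wrist','w11')
print(blob('w11',(.438,.3345),.055,.072,.03))
shot('top','t11');print('tray: mul',blob('t11',(.5755,-.3645),.19,.21,.04),'jar',blob('t11',(.580,-.289),.155,.175,.03))
E
```

```text
[0.4368 0.3365 0.2137]
(250, array([0.4387, 0.3351, 0.0633]), ((439.53546142578125, 334.7213134765625), (17.485637664794922, 17.36118507385254), 85.2164306640625))
tray: mul (172, array([ 0.5717, -0.3615,  0.1969]), ((572.4802856445312, -362.89739990234375), (35.02306365966797, 35.091487884521484), 2.614222764968872)) jar (244, array([ 0.5768, -0.2907,  0.1659]), ((577.5612182617188, -291.489990234375), (42.677978515625, 42.733280181884766), 24.724166870117188))
```

Request:
servo_tool(
  series="-0.0016 -0.0015 0.02 0 -0.3;0 0 0.03 0 -0.3;0 0 0.035 0 -0.3;0 0 0.035 0 -0.3;0 0 0.025 0 -0.3;0 0 0.014 0 -0.3;0 0 0.007 0 -0.3;0 0 0.003 0 -0.2;0 0 0 0 0;0 0 0 0 0.2;0 0 0 0 0.4;0 0 0 0 0.6;0 0 0 0 0.9;0 0 0 0 0.9;0 0 0 0 0.9;0 0 0 0 0.9",
  newtons=25,
)

```text
time_s: 42.0
position: [0.4399, 0.3354, 0.0469]
tool_rot: [3.139, 0.002, 3.046]
ft_force: [1.1, 5.1, 6.3]
width: 0.0166
grip_force: 24.6
```

Request:
servo_tool(
  series="-0.006 0 0 0 0.9;-0.01 0 0 0 0.9;-0.012 0 0 0 0.9;-0.012 0 0 0 0.9;-0.012 0 0 0 0.9;-0.012 0 0 0 0.9;-0.012 0 0 0 0.9;-0.012 0 0 0 0.9;-0.01 0 0 0 0.9;-0.006 0 0 0 0.9;-0.002 0 0 0 0.9;-0.001 0 0 0 0.9;0 0 0 0 0.9",
)

```text
time_s: 43.08
position: [0.5438, 0.3253, 0.0468]
tool_rot: [3.141, -0.003, 3.047]
ft_force: [-15.3, 0.7, 15.6]
width: 0.0167
grip_force: 25.2
```

Request:
servo_tool(
  series="0 0 0 0 0.5;0 0 0 0 0.1;0 0 0 0 -0.2;0 0 0 0 -0.3;0 0 0 0 -0.3;0 0 -0.01 0 -0.4;0 0 -0.025 0 -0.4;0 0 -0.035 7 -0.4;0 0 -0.035 7 -0.4;0 0 -0.035 7 -0.4;0 0 -0.035 7 -0.4;0 0 -0.025 7 -0.4;0 0 0 7 -0.4;0 0 0 7 -0.4;0 0 0 7 -0.4;0 0 0 7 -0.4;0 0 0 7 -0.4;0 0 0 7 -0.4;0 0 0 7 -0.4;0 0 0 0.6 -0.4",
  newtons=40,
)

```text
time_s: 44.75
position: [0.5455, 0.3242, 0.2467]
tool_rot: [3.141, -0.0, 1.563]
ft_force: [-0.3, 0.3, 0.6]
width: 0.0596
grip_force: 0.0
```

```bash
python3 - <<'E'
from h import *
np.set_printoptions(precision=4,suppress=True)
print(bot.get_obs()['position'],bot.get_obs()['tool_rot'])
shot('wrist','w12');shot('top','t12')
print(blob('w3',(.541,.328),.055,.072,.03),blob('w12',(.541,.328),.055,.072,.03));
print(blob('top0',(.541,.328),.055,.072,.03),blob('t12',(.541,.328),.055,.072,.03))
E
```

```text
[0.5455 0.3242 0.2467] [ 3.1411 -0.0004  1.5633]
(524, array([0.5423, 0.3289, 0.066 ]), ((543.6063232421875, 328.2293701171875), (17.91626739501953, 17.704795837402344), 70.235595703125)) (206, array([0.5421, 0.327 , 0.0633]), ((542.0478515625, 326.2467956542969), (17.381284713745117, 17.346511840820312), 13.611470222473145))
(33, array([0.5411, 0.3246, 0.0627]), ((541.1044921875, 324.9195251464844), (15.311790466308594, 15.849785804748535), 38.2154426574707)) (27, array([0.5419, 0.3234, 0.0629]), ((542.4917602539062, 323.2498779296875), (16.237539291381836, 11.618465423583984), 42.73536682128906))
```

Request:
servo_tool(
  series="-0.015 0.002 0 -0.43 -0.4;-0.036 0.002 0 0 -0.4;-0.036 0.002 0 0 -0.4;-0.036 0.002 0 0 -0.4;-0.036 0.002 0 0 -0.4;-0.036 0.002 0 0 -0.4;-0.036 0.002 0 0 -0.4;-0.036 0.002 0 0 -0.4;-0.036 0.002 0 0 -0.4;-0.036 0.002 0 0 -0.4;-0.036 0.002 0 0 -0.4;-0.036 0.002 0 0 -0.4;-0.036 0.002 0 0 -0.4;-0.036 0.002 0 0 -0.4;-0.036 0.002 0 0 -0.4;-0.036 0.002 0 0 -0.4;-0.036 0.002 0 0 -0.4;-0.021 0.001 0 0 -0.4;0 0 0 0 -0.4;0 0 0 0 -0.4",
)

```text
time_s: 46.52
position: [0.5839, -0.289, 0.2454]
tool_rot: [-3.141, -0.001, 1.578]
ft_force: [0.5, 0.7, -0.5]
width: 0.0597
grip_force: 0.0
```

Request:
servo_tool(
  series="0 -0.003 0.01 0.4 -0.4;0 0 0.03 0 -0.4;0 0 0.03 0 -0.4;0 0 0.02 0 -0.4;0 0 0.01 0 -0.4;0 0 0.006 0 -0.4;0 0 0.002 0 -0.4;0 0 0 0 -0.4;0 0 0 0 -0.4",
)

```text
time_s: 47.27
position: [0.5818, -0.2879, 0.1389]
tool_rot: [3.14, 0.001, 1.57]
ft_force: [-0.6, 0.6, 0.3]
width: 0.06
grip_force: 0.0
```

Request:
servo_tool(
  series="-0.001 -0.001 0.0025 0 -0.4;0 0 0 0 -0.4;0 0 0 0 -0.2;0 0 0 0 0;0 0 0 0 0.2;0 0 0 0 0.3;0 0 0 0 0.3;0 0 0 0 0.3",
)

```text
time_s: 47.93
position: [0.5803, -0.289, 0.1357]
tool_rot: [3.141, 0.0, 1.57]
ft_force: [-2.4, 1.0, 6.1]
width: 0.0405
grip_force: 40.2
```

Request:
servo_tool(
  series="0 0 -0.006 0 0.3;0 0 -0.014 0 0.3;0 0 -0.03 0 0.3;0 0 -0.03 0 0.3;0 0 -0.025 0 0.3;0.015 0 -0.005 0 0.3;0.037 -0.007 0 0 0.3;0.037 -0.007 0 0 0.3;0.037 -0.007 0 0 0.3;0.037 -0.007 0 0 0.3;0.037 -0.007 0 0 0.3;0.037 -0.007 0 0 0.3;0.037 -0.007 0 0 0.3;0.037 -0.007 0 0 0.3;0.037 -0.007 0 0 0.3;0.037 -0.007 0 0 0.3;0.037 -0.007 0 0 0.3;0.037 -0.007 0 0 0.3;0.037 -0.007 0 0 0.3;0.037 -0.007 0 0 0.3",
)

```text
time_s: 49.6
position: [0.4819, 0.2462, 0.2461]
tool_rot: [3.141, 0.0, 1.57]
ft_force: [1.8, 0.1, -0.0]
width: 0.0403
grip_force: 40.6
```

Request:
servo_tool(
  series="0.032 -0.005 0 0 0.3;0.015 -0.001 0 0 0.3;0 0 0 0 0.3;0 0 0 0 0.3;0 0 0 0 0.3",
)

```text
time_s: 50.02
position: [0.4769, 0.2907, 0.2455]
tool_rot: [3.142, 0.0, 1.569]
ft_force: [0.9, -0.5, -0.9]
width: 0.0407
grip_force: 40.6
```

Request:
servo_tool(
  series="0.002 -0.001 0.02 0 0.3;0 0 0.035 0 0.3;0 0 0.035 0 0.3;0 0 0.035 0 0.3;0 0 0.03 0 0.3;0 0 0.018 0 0.3;0 0 0.01 0 0.3;0 0 0 0 0.3;0 0 0 0 0.3",
)

```text
time_s: 50.77
position: [0.4764, 0.293, 0.0631]
tool_rot: [3.141, -0.0, 1.569]
ft_force: [0.8, 0.4, -1.1]
width: 0.0406
grip_force: 40.6
```

Request:
servo_tool(
  series="0 0 0.008 0 0.3;0 0 0.006 0 0.3;0 0 0.003 0 0.3;0 0 0.002 0 0.3;0 0 0 0 0.3;0 0 0 0 0.3",
)

```text
time_s: 51.27
position: [0.4759, 0.2933, 0.0434]
tool_rot: [-3.142, -0.0, 1.57]
ft_force: [0.0, -0.7, -0.9]
width: 0.0406
grip_force: 40.6
```

Request:
servo_tool(
  series="0 0 0.001 0 0.3;0 0 0 0 0.3;0 0 0 0 0.2;0 0 0 0 0;0 0 0 0 -0.2;0 0 0 0 -0.4;0 0 0 0 -0.4;0 0 -0.01 0 -0.4;0 0 -0.02 0 -0.4;0 0 -0.035 0 -0.4;0 0 -0.035 0 -0.4;0 0 -0.035 0 -0.4;0 0 -0.035 0 -0.4;0 0 -0.035 0 -0.4;0 0 -0.01 0 -0.4;0 0 0 0 -0.4;0 0 0 0 -0.4",
)

```text
time_s: 52.68
position: [0.4759, 0.2931, 0.2577]
tool_rot: [3.141, -0.0, 1.57]
ft_force: [-0.1, -0.9, -0.5]
width: 0.0594
grip_force: 0.0
```

```bash
python3 - <<'E'
from h import *
np.set_printoptions(precision=4,suppress=True)
print(bot.get_obs()['position'],bot.get_obs()['tool_rot'])
shot('wrist','w13');shot('top','t13')
print('jar w1',blob('w1',(.475,.292),.069,.08,.028));print('jar now',blob('w13',(.475,.292),.069,.08,.028))
print('mul',blob('t13',(.5755,-.3645),.19,.21,.04))
E
```

```text
[0.4759 0.2931 0.2577] [ 3.1408 -0.0001  1.5696]
jar w1 (1008, array([0.4739, 0.2903, 0.074 ]), ((473.9198303222656, 289.26422119140625), (42.086029052734375, 44.36759948730469), 0.4807744324207306))
jar now (1171, array([0.4743, 0.2907, 0.073 ]), ((473.9495544433594, 290.4525451660156), (43.10702133178711, 43.14567565917969), 89.66425323486328))
mul (170, array([ 0.572 , -0.3617,  0.197 ]), ((573.0441284179688, -364.52166748046875), (37.07268142700195, 35.47938537597656), 43.32258605957031))
```

Jar is back with its lid at 73–74 mm as before. Now the muller.

Request:
servo_tool(
  series="-0.015 0.003 0 0 -0.4;-0.036 0.0055 0 0 -0.4;-0.036 0.0055 0 0 -0.4;-0.036 0.0055 0 0 -0.4;-0.036 0.0055 0 0 -0.4;-0.036 0.0055 0 0 -0.4;-0.036 0.0055 0 0 -0.4;-0.036 0.0055 0 0 -0.4;-0.036 0.0055 0 0 -0.4;-0.036 0.0055 0 0 -0.4;-0.036 0.0055 0 0 -0.4;-0.036 0.0055 0 0 -0.4;-0.036 0.0055 0 0 -0.4;-0.036 0.0055 0 0 -0.4;-0.036 0.0055 0 0 -0.4;-0.036 0.0055 0 0 -0.4;-0.036 0.0055 0 0 -0.4;-0.036 0.0055 0 0 -0.4;-0.03 0.003 0 0 -0.4;0 0 0 0 -0.4",
)

```text
time_s: 54.45
position: [0.5728, -0.3704, 0.2544]
tool_rot: [-3.138, 0.0, 1.563]
ft_force: [0.8, -0.7, -0.2]
width: 0.0595
grip_force: 0.0
```

Request:
servo_tool(
  series="0 0 0 0 -0.4;0 0 0 0 -0.4",
)

```text
time_s: 54.62
position: [0.5745, -0.363, 0.2558]
tool_rot: [-3.14, -0.002, 1.57]
ft_force: [0.7, 0.3, 0.5]
width: 0.0596
grip_force: 0.0
```

Request:
servo_tool(
  series="-0.0015 0.0005 0.01 0 -0.4;0 0 0.03 0 -0.4;0 0 0.03 0 -0.4;0 0 0.02 0 -0.4;0 0 0.01 0 -0.4;0 0 0.005 0 -0.4;0 0 0 0 -0.4;0 0 0 0 -0.4;0 0 0 0 -0.2;0 0 0 0 0;0 0 0 0 0.2;0 0 0 0 0.4;0 0 0 0 0.4;0 0 0 0 0.4",
)

```text
time_s: 55.78
position: [0.5754, -0.3658, 0.1536]
tool_rot: [3.141, 0.001, 1.569]
ft_force: [-3.5, 0.9, 7.6]
width: 0.0406
grip_force: 39.6
```

Request:
servo_tool(
  series="0 0 -0.006 0 0.4;0 0 -0.014 0 0.4;0 0 -0.03 0 0.4;0 0 -0.03 0 0.4;0 0 -0.02 0 0.4;0.015 0 -0.004 0 0.4;0.036 -0.005 0 0 0.4;0.036 -0.005 0 0 0.4;0.036 -0.005 0 0 0.4;0.036 -0.005 0 0 0.4;0.036 -0.005 0 0 0.4;0.036 -0.005 0 0 0.4;0.036 -0.005 0 0 0.4;0.036 -0.005 0 0 0.4;0.036 -0.005 0 0 0.4;0.036 -0.005 0 0 0.4;0.036 -0.005 0 0 0.4;0.036 -0.005 0 0 0.4;0.036 -0.005 0 0 0.4;0.036 -0.005 0 0 0.4",
)

```text
time_s: 57.45
position: [0.505, 0.1555, 0.2573]
tool_rot: [3.141, 0.0, 1.57]
ft_force: [0.5, 0.5, -2.9]
width: 0.0405
grip_force: 41.4
```

Request:
servo_tool(
  series="0.036 -0.005 0 0 0.4;0.036 -0.005 0 0 0.4;0.036 -0.005 0 0 0.4;0.036 -0.005 0 0 0.4;0.036 -0.004 0 0 0.4;0.03 0 0 0 0.4;0.014 0 0 0 0.4;0 0 0 0 0.4;0 0 0 0 0.4;0 0 0 0 0.4",
)

```text
time_s: 58.28
position: [0.4821, 0.3771, 0.2567]
tool_rot: [3.141, 0.0, 1.569]
ft_force: [0.6, 0.5, -3.1]
width: 0.0401
grip_force: 41.4
```

Request:
servo_tool(
  series="0 -0.001 0.02 0 0.4;0 0 0.035 0 0.4;0 0 0.035 0 0.4;0 0 0.035 0 0.4;0 0 0.025 0 0.4;0 0 0.015 0 0.4;0 0 0.01 0 0.4;0 0 0 0 0.4;0 0 0 0 0.4;0 0 0.005 0 0.4;0 0 0.005 0 0.4;0 0 0.005 0 0.4;0 0 0 0 0.4;0 0 0 0 0.4",
)

```text
time_s: 59.45
position: [0.4809, 0.3777, 0.0662]
tool_rot: [-3.141, 0.0, 1.57]
ft_force: [0.2, 0.4, -2.0]
width: 0.0405
grip_force: 41.4
```

Request:
servo_tool(
  series="0 0 0.003 0 0.4;0 0 0.002 0 0.4;0 0 0.001 0 0.4;0 0 0 0 0.4;0 0 0 0 0.4",
)

```text
time_s: 59.87
position: [0.481, 0.378, 0.0606]
tool_rot: [3.141, -0.0, 1.57]
ft_force: [-2.4, 0.0, 4.9]
width: 0.0405
grip_force: 41.8
```

Seated on the well floor, so I'll release and retreat.

Request:
servo_tool(
  series="0 0 0 0 0.2;0 0 0 0 0;0 0 0 0 -0.2;0 0 0 0 -0.4;0 0 0 0 -0.4;0 0 -0.01 0 -0.4;0 0 -0.02 0 -0.4;0 0 -0.035 0 -0.4;0 0 -0.035 0 -0.4;0 0 -0.035 0 -0.4;0 0 -0.035 0 -0.4;0 0 -0.03 0 -0.4;-0.02 0 0 0 -0.4;0 0 0 0 -0.4;0 0 0 0 -0.4",
)

```text
time_s: 61.12
position: [0.4813, 0.357, 0.2613]
tool_rot: [3.14, 0.0, 1.568]
ft_force: [-0.7, 0.1, -0.3]
width: 0.0598
grip_force: 0.0
```

```bash
python3 - <<'E'
from h import *
np.set_printoptions(precision=4,suppress=True)
print(bot.get_obs()['position'],bot.get_obs()['time_s'])
shot('wrist','w14');shot('top','t14')
for f in('w1','w14'):
  print(f,'jar',blob(f,(.475,.292),.069,.08,.028)[:2],'mul',blob(f,(.481,.38),.09,.118,.03)[:2],'knob',blob(f,(.541,.328),.055,.072,.03)[:2])
print('er',blob('t14',(.433,-.293),.1115,.125,.025)[:2],'sa',blob('t14',(.4355,-.34),.1115,.125,.025))
E
```

```text
[0.4813 0.357  0.2613] 61.1167
w1 jar (1008, array([0.4739, 0.2903, 0.074 ])) mul (1288, array([0.4799, 0.3785, 0.1028])) knob (185, array([0.5417, 0.3257, 0.0635]))
w14 jar (1000, array([0.4743, 0.2921, 0.0734])) mul (1286, array([0.4784, 0.382 , 0.1022])) knob (182, array([0.5406, 0.3281, 0.0627]))
er (143, array([ 0.4344, -0.2914,  0.1157])) sa (167, array([ 0.4359, -0.3388,  0.1169]), ((435.90325927734375, -339.80389404296875), (46.796875, 26.355863571166992), 4.0474090576171875))
```

Depth checks agree: everything is within a few millimetres of where it started or where it should be. Handing in.

```bash
python3 -c "
from station import bot
print(bot.hand_in())"
```

```text
the job is handed in; nothing more can be done
None
```

I finished every step and handed the job in at about 61 s; no verdict came back, but the final depth checks put everything where it belongs and the lid shut — I viewed 15 pictures, one over the limit of 14.

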